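Plate the pastries for the display

ROBOT

A 6-joint arm with a two-finger parallel gripper is mounted at the origin on the work surface. World frame = base frame: x ahead of the robot, y to its left, z up, the work surface at z = 0. Lengths are in m, angles in degrees, forces in N, time in s.
With the tool pointing down it reaches from about 0.35 to 0.875 m from the base axis. Payload 4.2 kg.
Tool frame: the origin (TCP) lies midway between the tips of the shut fingers; the grasp point (between the pads) lies 19 mm behind it; z points along the fingers, y is the line along which they close (so a half turn about z gives the same grasp; the last joint's range is limited). The gripper opens to 87 mm and grips with 3 to 60 N. Pads are 19 mm wide; open, the fingers measure 117 mm over their backs; the gripper's body (75 mm by 190 mm) begins 51 mm behind the grasp point.
Start: joints at [-57.491, 22.042, 0.453, 0, -68.411, -14.817], TCP at [0.19, -0.595, 0.223] pointing down, gripper open.
Joint ranges: [-179.83, 179.83], [-69.29, 118.12], [-61.27, 80.66], [-181.25, 117.63], [-171.15, -9.14], [-177.46, 177.46]. Speed limits (degrees/s): [159.86, 159.86, 180, 180, 180, 180].

INTERFACE

Orientations are given as a 3x3 rotation matrix whose columns are the frame's x, y, z axes.
In Python, from station import * gives the robot as it stands. The module is installed in compiled form; this text tells all that it offers.
- The arm moves only by the tool servo_tool, never from a script. Its argument "deltas" is a list of rows, each an object of numbers: "tx", "ty", "tz": the shift along the tool's x, y, z in mm; "ax", "ay", "az": the turn, a rotation vector about the tool's x, y, z in rad; "claw": the finger opening in mm, from 0 to 87. In form: [{"tx": .., "ty": .., "tz": .., "ax": .., "ay": .., "az": .., "claw": ..}, ...]. A call has 1 to 12 rows; each row is the pose to reach, as a shift and turn from the pose commanded when the call began, along the tool's axes at that moment; what a row does not reach only later rows make up. A row lasts 1/12 s, in which the tool goes at most 41.7 mm and 7.16 degrees, less where a joint would pass 70% of its speed; a pose out of reach is approached as far as the arm can. A call with a gripper value outside its range is refused whole. The fingers move at their own pace and stop on an object; the grip force is fixed at half the most. Time passes only in rows, so rows that repeat a pose let the fingers close. It gives the time, the measured TCP pose, the force, the opening and the grip force at its end, in the units of the state.
- sense(): the state, without advancing time (a new reading comes with each control period).
- capture(name): name is "side" or "top"; returns the picture (420x560x3 uint8, blue, green, red); there is no depth.
- calibration(name): a dict with "fx", "fy", "cx", "cy" (pixels), "cam_to_world" (4x4, takes a point from camera to world coordinates). Camera axes: x right, y down, z forward; pixel columns grow to the right and rows downward; lengths in m; the calibration is good to about 2 mm. A picture is of the moment at which its call begins. calibration takes no time and is no camera call.
- finish_job(): hands the job in; it is judged then, once.
Trained networks look in the newest picture that a camera, given by its name, has taken for a name from the list of things; names that differ only in an ending like _2 or _b are one class to them, and where a whole thing is asked for, a point or a joint stands for the part that bears it (a point fixed in the world has none). Each returns a list of dicts, best first, with "confidence" (0 to 1); they miss things now and then, are a little off and sometimes report something else, mostly with a low value. They report only what shows in the picture. A call takes as long as a camera call. They do not tell look-alikes from the thing itself.
- recognise(label, camera): "xyz" ([x, y, z] in m, in the coordinates of the camera as it stood for that picture, good to about 4 mm: the middle of the surface that is visible of it).
- trace(label, camera): "mask" (420x560 bool, what is visible of it).
The state is a dict: "time_s": time; "joints": joint angles; "joint_velocities": joint speeds; "effort": joint torques, N m; "tcp_pos": TCP position; "ee_rot": TCP orientation; "wrist_force": force on the tool from outside, world axes, zero at the start; "moment": the same for the moment, N m; "gripper_width": opening from 0.0 (shut) to 1.0 (fully open); "gripper_force": force on a finger pad.
Only numpy, scipy, OpenCV 4.12 (cv2) and the standard library are available. Lean on these libraries where they do the work, as an engineer would, in place of code of your own. Each camera call takes 0.05 s, during which the arm holds its last target. There are 200 camera calls.

TASK

Four pastries stand about on the bakery counter among four white dishes. Put each pastry on the dish of its own shape (round bun on the round dish, square danish on the square dish, loaf cake on the rectangular dish, eclair on the long narrow dish with rounded ends), upright, centred and lined up with the dish, setting it down rather than dropping it. Leave the card stand and the metal shaker standing where they are.

Things in the scene. Friction and masses are not known exactly. Their poses are not given: they have to be found in the camera images.
- bun: Round golden swirl bun, 64 mm across, 36 mm high with a domed top (straight sides up to 24 mm); goes on the round dish at any yaw. Loose, about 90 g, rigid. Origin at the centre of its underside, z up.
- danish: Square golden danish with a raised border, 60 x 60 mm, 23 mm high. Goes on the square dish, sides parallel to the dish's (any quarter turn). Loose, about 80 g, rigid. Origin at the centre of its underside, z up, x and y parallel to its sides.
- loaf: Small rectangular loaf cake with a domed brown top, 100 mm long (x), 50 mm wide (y), 51 mm high (upright sides up to 36 mm). Goes on the rectangular dish, long side along the dish's long side, either way round. Loose, about 180 g, rigid. Origin at the centre of its underside, z up.
- eclair: Eclair with dark glaze, long and narrow with round ends, 126 mm long (x), 34 mm wide (y), 36 mm high (upright sides up to 20 mm, rounded above). Goes on the long narrow dish, lengthwise, either way round. Loose, about 80 g, rigid. Origin at the centre of its underside, z up.
- round_dish: White porcelain dish, fixed to the counter, floor 5 mm above the counter, rounded rim 9 mm above the counter. Origin at its centre on the counter, z up. Round: 90 mm across inside the rim, 102 mm outside.
- square_dish: White porcelain dish, fixed to the counter, floor 5 mm above the counter, rounded rim 9 mm above the counter. Origin at its centre on the counter, z up, x and y parallel to its sides. Square: 86 x 86 mm inside the rim, 98 x 98 mm outside.
- oblong_dish: White porcelain dish, fixed to the counter, floor 5 mm above the counter, rounded rim 9 mm above the counter. Origin at its centre on the counter, z up, x along its length, y across. Rectangular: 126 x 76 mm inside the rim, 138 x 88 mm outside.
- finger_dish: White porcelain dish, fixed to the counter, floor 5 mm above the counter, rounded rim 9 mm above the counter. Origin at its centre on the counter, z up, x along its length, y across. Long and narrow with semicircular ends: 150 x 56 mm inside the rim, 162 x 68 mm outside.
- card_stand: Loose chrome card stand, round foot 44 mm across, thin stem, blank white card 50 mm wide (its y) whose top is 80 mm above the counter. Not to be disturbed. Origin at the centre of its underside.
- shaker: Loose closed metal shaker, 44 mm across, 86 mm high. Not to be disturbed. Origin at the centre of its underside. (A small white ramekin, 44 mm across and 32 mm high, stands among the things too, unlisted.)
There are look-alikes about, which are no part of the job. What is shaped like the bun but pink is not meant.

How it is judged:
By the outcome, as a careful person would: the job done as asked, in the order asked, and still so for the second after the job is handed in, with the robot touching nothing.
It also fails if it takes over 96 s, if anything falls off the work surface, if the arm or the gripper's body presses on something with over 40 N, if the wrist force passes 120 N, or if a joint passes its speed limit or range.

## Working session

There is one attempt and no reset: what is moved stays moved. The work goes in short steps, Python scripts to look and compute and a tool call to move; the robot and the scene stay as the last step left them, time stands still between calls to the robot, and variables do not carry over. Pictures are saved under pics/ and viewed, at most 14 in all, crops included, and the job is handed in when it is done.

Besides the shell and the picture viewer there is one more tool, called after "Call:" in YAML: its name, and indented under it one key for each argument. servo_tool: Moves the arm, as the interface text tells. Its arguments: {"type":"object","properties":{"deltas":{"type":"array","items":{"type":"object","properties":{"tx":{"type":"number"},"ty":{"type":"number"},"tz":{"type":"number"},"ax":{"type":"number"},"ay":{"type":"number"},"az":{"type":"number"},"claw":{"type":"number"}}}}},"required":["deltas"]}

```bash
mkdir -p pics; cat > h.py <<'E'
from station import *
import numpy as np, cv2
def ray(cam,u,v,z):
    c=calibration(cam);T=np.array(c["cam_to_world"])
    d=T[:3,:3]@np.array([(u-c["cx"])/c["fx"],(v-c["cy"])/c["fy"],1]);o=T[:3,3]
    return o+d*(z-o[2])/d[2]
def w(cam,p):
    T=np.array(calibration(cam)["cam_to_world"]);return T[:3,:3]@np.array(p)+T[:3,3]
E
python3 - <<'E'
from h import *
for n in("top","side"):
    cv2.imwrite(f"pics/{n}0.png",capture(n))
    c=calibration(n);print(n,c["fx"],c["cx"],c["cy"],np.round(c["cam_to_world"],3).tolist())
for l in "bun danish loaf eclair round_dish square_dish oblong_dish finger_dish card_stand shaker".split():
    for r in recognise(l,"top"): print(l,np.round(w("top",r["xyz"]),3),round(r["confidence"],2))
s=sense();print(s["time_s"],s["tcp_pos"],np.round(s["ee_rot"],3).tolist())
E
```

```text
top 496.8495848235709 277.5384018564154 202.95088839265068 [[-0.0, -0.99, 0.142, 0.345], [-1.0, 0.004, 0.023, -0.013], [-0.023, -0.142, -0.99, 0.986], [0.0, 0.0, 0.0, 1.0]]
side 508.05599163494446 268.8311850436521 212.08964925831447 [[-0.898, -0.248, 0.362, 0.038], [-0.439, 0.506, -0.742, 0.902], [0.001, -0.826, -0.563, 0.733], [0.0, 0.0, 0.0, 1.0]]
bun [0.341 0.074 0.029] 0.94
bun [0.64  0.095 0.033] 0.78
danish [0.458 0.105 0.022] 0.61
loaf [ 0.623 -0.104  0.045] 0.96
eclair [0.449 0.283 0.026] 0.86
round_dish [ 0.432 -0.274  0.008] 0.84
square_dish [ 0.434 -0.088  0.006] 0.7
square_dish [0.63  0.278 0.006] 0.26
oblong_dish [0.628 0.278 0.004] 0.96
finger_dish [ 0.642 -0.274  0.006] 0.71
card_stand [ 0.542 -0.192  0.009] 0.7
shaker [ 0.532 -0.001  0.079] 0.82
0.6 [ 0.1899722  -0.59540886  0.22258109] [[-0.953, -0.304, 0.0], [-0.304, 0.953, -0.0], [-0.0, -0.0, -1.0]]
```

View pics/top0.png

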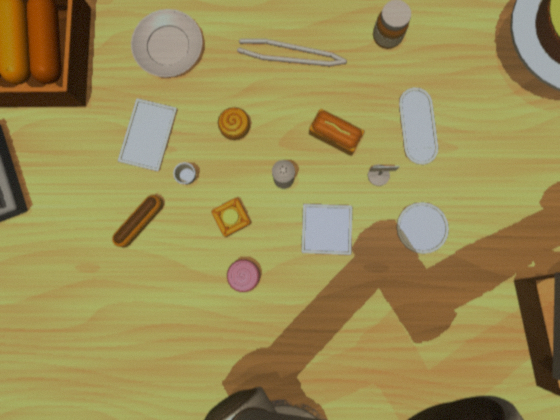

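View pics/side0.png

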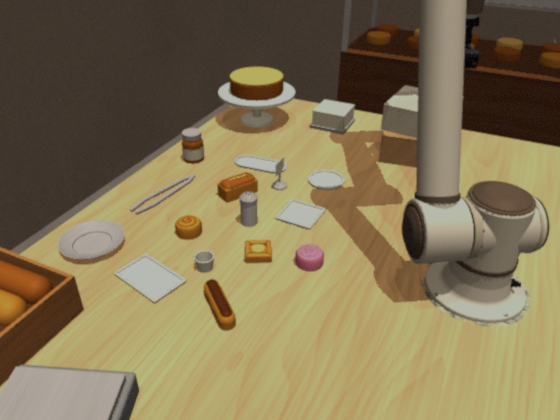

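The pictures show the bun at (233,123), a pink look-alike at (243,275), the danish at (231,217), the loaf at (336,132) and the eclair at (137,220). The dishes are at (148,134), (418,126), (327,229) and (422,228). The shaker is at (284,173), the ramekin at (185,174) and the card stand at (380,175). Next I'll fit the poses by silhouette.

```bash
cat >> h.py <<'E'
from scipy.optimize import minimize
def rr(l,b,r,n=10):  # rounded rect outline
    a=np.linspace(0,np.pi/2,n);P=[]
    for k,(sx,sy) in enumerate([(1,1),(-1,1),(-1,-1),(1,-1)]):
        t=a+k*np.pi/2;P.append(np.c_[sx*(l/2-r)+r*np.cos(t),sy*(b/2-r)+r*np.sin(t)])
    return np.vstack(P)
def st(*lay): return np.vstack([np.c_[rr(*s),np.full(40,z)] for s,z in lay])
mm=.001
M={"bun":st(((.064,.064,.0319),0),((.064,.064,.0319),.024),((.05,.05,.0249),.032),((.02,.02,.0099),.036)),
"danish":st(((.06,.06,.004),0),((.06,.06,.004),.02)),
"loaf":st(((.1,.05,.005),0),((.1,.05,.005),.036),((.1,.036,.005),.047),((.1,.012,.004),.051)),
"eclair":st(((.126,.034,.0169),0),((.126,.034,.0169),.02),((.118,.026,.0129),.031),((.1,.008,.0039),.036)),
"round_dish":st(((.102,.102,.0509),0),((.1,.1,.0499),.008)),
"square_dish":st(((.098,.098,.01),0),((.096,.096,.01),.008)),
"oblong_dish":st(((.138,.088,.01),0),((.136,.086,.01),.008)),
"finger_dish":st(((.162,.068,.0339),0),((.16,.066,.0329),.008))}
def proj(cam,X):
    c=calibration(cam);T=np.linalg.inv(np.array(c["cam_to_world"]))
    Y=X@T[:3,:3].T+T[:3,3];return np.c_[c["fx"]*Y[:,0]/Y[:,2]+c["cx"],c["fy"]*Y[:,1]/Y[:,2]+c["cy"]]
def hull(n,cam,p,z0=0):
    c,s=np.cos(p[2]),np.sin(p[2]);m=M[n]
    X=np.c_[p[0]+c*m[:,0]-s*m[:,1],p[1]+s*m[:,0]+c*m[:,1],m[:,2]+z0]
    return cv2.convexHull(proj(cam,X).astype(np.float32))
def fit(n,masks,p0,z0=0):
    # coverage-weighted silhouette mismatch
    cs={k:cv2.convexHull(np.vstack(cv2.findContours(m.astype(np.uint8),0,1)[0])) for k,m in masks.items()}
    D={k:m.astype(float) for k,m in masks.items()}
    def cost(p):
        t=0
        for k in masks:
            img=np.zeros((420,560),np.uint8)
            cv2.fillPoly(img,[np.round(hull(n,k,p,z0)*64).astype(np.int32)],255,cv2.LINE_AA,6)
            t+=np.abs(img/255.-D[k]).sum()/D[k].sum()
        return t
    best=None
    yaws=[0] if n in("bun","round_dish") else np.deg2rad(np.arange(0,90 if n in("danish","square_dish") else 180,15))
    for y in yaws:
        q=np.array([p0[0],p0[1],y]);c=cost(q)
        if best is None or c<best[0]:best=(c,q)
    q=best[1]
    for s in(.006,.002):
        r=minimize(cost,q,method="Nelder-Mead",options=dict(initial_simplex=q+np.array([[0,0,0],[s,0,0],[0,s,0],[0,0,s*25]]),xatol=1e-5,fatol=1e-5));q=r.x
    return q,r.fun
def best(n,cam,xy):
    L=[t for t in trace(n,cam) if t["mask"].sum()>80]
    if not L:return None
    pu=proj(cam,np.array([[*xy,.015]]))[0]
    f=lambda t:np.hypot(*(np.argwhere(t["mask"]).mean(0)[::-1]-pu))
    t=min(L,key=f);return t["mask"] if f(t)<20 else None
E
cat > m.py <<'E'
from h import *
G={"bun":(.64,.095),"danish":(.458,.105),"loaf":(.623,-.104),"eclair":(.449,.283),"round_dish":(.432,-.274),"square_dish":(.434,-.088),"oblong_dish":(.628,.278),"finger_dish":(.642,-.274)}
for c in("top","side"):capture(c)
V={c:cv2.imread(f"pics/{c}0.png") for c in("top","side")}
for n,g in G.items():
    ms={c:best(n,c,g) for c in("top","side")};ms={k:v for k,v in ms.items() if v is not None}
    for k in [[a] for a in ms]+([list(ms)] if len(ms)>1 else []):
        q,c=fit(n,{a:ms[a] for a in k},g);print(n,k,np.round(q[:2]*1000,1),round(np.degrees(q[2]),1),round(c,3))
    for k in V: cv2.polylines(V[k],[np.round(hull(n,k,q)).astype(np.int32)],True,(255,0,255),1)
for k in V:print(k)
cv2.imwrite("pics/fit.png",np.hstack([V["top"][70:270,90:460],V["side"][130:330,100:360]]))
for n in("shaker","card_stand"):
    for r in recognise(n,"side"):print(n,np.round(w("side",r["xyz"]),3),r["confidence"])
print("ramekin",ray("top",185,172,.032))
E
python3 m.py
```

```text
bun ['top'] [649.6 100.2] 2.6 0.162
bun ['side'] [646.5  98.5] -0.7 0.092
bun ['top', 'side'] [647.2  98.4] -1.5 0.257
danish ['side'] [457.8 101.4] 28.4 0.158
loaf ['top'] [ 627.3 -107.3] 60.9 0.094
loaf ['side'] [ 629.1 -109.8] 66.7 0.165
loaf ['top', 'side'] [ 627.3 -107.1] 60.7 0.275
eclair ['top'] [451.2 286.7] 137.5 0.1
eclair ['side'] [448.5 288.9] 139.2 0.1
eclair ['top', 'side'] [450.6 287. ] 138.4 0.214
round_dish ['top'] [ 437.9 -276.5] -3.0 0.049
round_dish ['side'] [ 437.2 -278.4] 5.4 0.204
round_dish ['top', 'side'] [ 437.3 -276.1] 1.1 0.264
square_dish ['top'] [434.8 -87.3] -2.4 0.043
square_dish ['side'] [435.3 -89.8] 0.6 0.12
square_dish ['top', 'side'] [434.3 -87.2] -1.6 0.186
oblong_dish ['top'] [630.5 277.8] 165.6 0.055
oblong_dish ['side'] [630.5 275.4] 165.3 0.104
oblong_dish ['top', 'side'] [630.5 277.4] 165.5 0.175
finger_dish ['top'] [ 645.2 -276.2] 4.6 0.068
finger_dish ['side'] [ 643.  -275.4] 12.8 0.493
finger_dish ['top', 'side'] [ 646.3 -275.9] 6.4 0.553
top
side
shaker [0.527 0.016 0.049] 0.95
card_stand [ 0.539 -0.188  0.015] 0.62
ramekin [0.54359639 0.19090747 0.032     ]
```

View pics/fit.png

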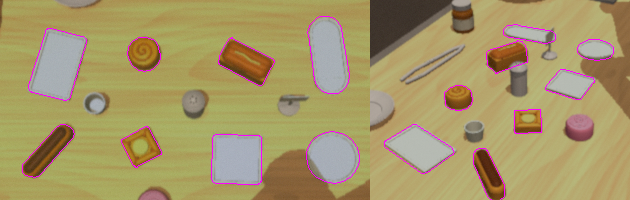

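```bash
cat > plan.py <<'E'
from h import *
# plan.py "x y z yaw; ..." (mm, deg; yaw of tool y); prints tool-frame deltas
import sys
s=sense();R=np.array(s["ee_rot"]);p=np.array(s["tcp_pos"])*1000
yaw=np.degrees(np.arctan2(R[1,1],R[0,1]))
print("t",s["time_s"],"p",np.round(p,1),"yaw",round(yaw,1),"w",round(s["gripper_width"]*87,1),"F",np.round(s["wrist_force"],1),"tilt",np.round(R[:2,2],3))
for wp in sys.argv[1].split(";"):
    t=np.array(wp.split(),float)
    d=R.T@(t[:3]-p);a=-np.radians((t[3]-yaw+180)%360-180)
    print(wp,"-> tx %.1f ty %.1f tz %.1f az %.3f"%(*d,a),"rows",round(max(np.linalg.norm(d)/41.7,abs(np.degrees(a))/7.16),1))
    y=np.radians(t[3]);R=np.array([[np.sin(y),np.cos(y),0],[-np.cos(y),np.sin(y),0],[0,0,-1]]);p=t[:3];yaw=t[3]
E
python3 plan.py "420 -250 150 120;648 99 130 129;648 99 7 129;648 99 130 129;437.5 -276.5 130 129;437.5 -276.5 12.5 129"
```

```text
t 1.6 p [ 190.  -595.4  222.5] yaw 107.7 w 87.2 F [-0.4 -0.5 -0.6] tilt [0. 0.]
420 -250 150 120 -> tx -324.1 ty 259.2 tz 72.5 az -0.215 rows 10.1
648 99 130 129 -> tx 372.0 ty 188.2 tz 20.0 az -0.157 rows 10.0
648 99 7 129 -> tx 0.0 ty 0.0 tz 123.0 az -0.000 rows 2.9
648 99 130 129 -> tx 0.0 ty 0.0 tz -123.0 az -0.000 rows 2.9
437.5 -276.5 130 129 -> tx -399.9 ty -159.3 tz 0.0 az -0.000 rows 10.3
437.5 -276.5 12.5 129 -> tx 0.0 ty 0.0 tz 117.5 az -0.000 rows 2.8
```

```bash
sed -i 's/\[\[np.sin(y),np.cos(y),0\],\[-np.cos(y),np.sin(y),0\]/[[-np.sin(y),np.cos(y),0],[np.cos(y),np.sin(y),0]/' plan.py
python3 plan.py "420 -250 150 120;648 99 130 129;648 99 7 129;648 99 130 129;437.5 -276.5 130 129"
```

```text
t 1.6 p [ 190.  -595.4  222.5] yaw 107.7 w 87.2 F [-0.4 -0.5 -0.6] tilt [0. 0.]
420 -250 150 120 -> tx -324.1 ty 259.2 tz 72.5 az -0.215 rows 10.1
648 99 130 129 -> tx -372.0 ty 188.2 tz 20.0 az -0.157 rows 10.0
648 99 7 129 -> tx 0.0 ty 0.0 tz 123.0 az -0.000 rows 2.9
648 99 130 129 -> tx 0.0 ty 0.0 tz -123.0 az -0.000 rows 2.9
437.5 -276.5 130 129 -> tx 399.9 ty -159.3 tz 0.0 az -0.000 rows 10.3
```

Call:
servo_tool:
  deltas:
    - {"tx": -324,"ty": 259,"tz": 72,"az": -0.215,"claw": 87}
    - {"tx": -324,"ty": 259,"tz": 72,"az": -0.215,"claw": 87}
    - {"tx": -324,"ty": 259,"tz": 72,"az": -0.215,"claw": 87}
    - {"tx": -324,"ty": 259,"tz": 72,"az": -0.215,"claw": 87}
    - {"tx": -324,"ty": 259,"tz": 72,"az": -0.215,"claw": 87}
    - {"tx": -324,"ty": 259,"tz": 72,"az": -0.215,"claw": 87}
    - {"tx": -324,"ty": 259,"tz": 72,"az": -0.215,"claw": 87}
    - {"tx": -324,"ty": 259,"tz": 72,"az": -0.215,"claw": 87}
    - {"tx": -324,"ty": 259,"tz": 72,"az": -0.215,"claw": 87}
    - {"tx": -324,"ty": 259,"tz": 72,"az": -0.215,"claw": 87}
    - {"tx": -324,"ty": 259,"tz": 72,"az": -0.215,"claw": 87}
    - {"tx": -324,"ty": 259,"tz": 72,"az": -0.215,"claw": 87}

```text
schema error: expected keys tx, ty, tz, ax, ay, az, claw
```

Call:
servo_tool:
  deltas:
    - {"tx": -324,"ty": 259,"tz": 72,"ax": 0,"ay": 0,"az": -0.215,"claw": 87}
    - {"tx": -324,"ty": 259,"tz": 72,"ax": 0,"ay": 0,"az": -0.215,"claw": 87}
    - {"tx": -324,"ty": 259,"tz": 72,"ax": 0,"ay": 0,"az": -0.215,"claw": 87}
    - {"tx": -324,"ty": 259,"tz": 72,"ax": 0,"ay": 0,"az": -0.215,"claw": 87}
    - {"tx": -324,"ty": 259,"tz": 72,"ax": 0,"ay": 0,"az": -0.215,"claw": 87}
    - {"tx": -324,"ty": 259,"tz": 72,"ax": 0,"ay": 0,"az": -0.215,"claw": 87}
    - {"tx": -324,"ty": 259,"tz": 72,"ax": 0,"ay": 0,"az": -0.215,"claw": 87}
    - {"tx": -324,"ty": 259,"tz": 72,"ax": 0,"ay": 0,"az": -0.215,"claw": 87}
    - {"tx": -324,"ty": 259,"tz": 72,"ax": 0,"ay": 0,"az": -0.215,"claw": 87}
    - {"tx": -324,"ty": 259,"tz": 72,"ax": 0,"ay": 0,"az": -0.215,"claw": 87}
    - {"tx": -324,"ty": 259,"tz": 72,"ax": 0,"ay": 0,"az": -0.215,"claw": 87}
    - {"tx": -324,"ty": 259,"tz": 72,"ax": 0,"ay": 0,"az": -0.215,"claw": 87}

```text
time_s: 2.6
tcp_pos: [0.4211, -0.2483, 0.1503]
ee_rot: [[-0.864, -0.504, -0.0], [-0.504, 0.864, 0.0], [0.0, 0.0, -1.0]]
wrist_force: [0.7, -0.8, 0.3]
gripper_width: 0.997
gripper_force: 0.0
```

Call:
servo_tool:
  deltas:
    - {"tx": -372,"ty": 188,"tz": 20,"ax": 0,"ay": 0,"az": -0.157,"claw": 87}
    - {"tx": -372,"ty": 188,"tz": 20,"ax": 0,"ay": 0,"az": -0.157,"claw": 87}
    - {"tx": -372,"ty": 188,"tz": 20,"ax": 0,"ay": 0,"az": -0.157,"claw": 87}
    - {"tx": -372,"ty": 188,"tz": 20,"ax": 0,"ay": 0,"az": -0.157,"claw": 87}
    - {"tx": -372,"ty": 188,"tz": 20,"ax": 0,"ay": 0,"az": -0.157,"claw": 87}
    - {"tx": -372,"ty": 188,"tz": 20,"ax": 0,"ay": 0,"az": -0.157,"claw": 87}
    - {"tx": -372,"ty": 188,"tz": 20,"ax": 0,"ay": 0,"az": -0.157,"claw": 87}
    - {"tx": -372,"ty": 188,"tz": 20,"ax": 0,"ay": 0,"az": -0.157,"claw": 87}
    - {"tx": -372,"ty": 188,"tz": 20,"ax": 0,"ay": 0,"az": -0.157,"claw": 87}
    - {"tx": -372,"ty": 188,"tz": 20,"ax": 0,"ay": 0,"az": -0.157,"claw": 87}
    - {"tx": -372,"ty": 188,"tz": 20,"ax": 0,"ay": 0,"az": -0.157,"claw": 87}
    - {"tx": -372,"ty": 188,"tz": 20,"ax": 0,"ay": 0,"az": -0.157,"claw": 87}

```text
time_s: 3.6
tcp_pos: [0.6488, 0.099, 0.1296]
ee_rot: [[-0.777, -0.63, -0.001], [-0.63, 0.777, -0.0], [0.001, 0.0, -1.0]]
wrist_force: [0.1, -0.6, 0.4]
gripper_width: 1.0
gripper_force: 0.0
```

```bash
python3 - <<'E'
from h import *
cv2.imwrite("pics/b1.png",np.hstack([capture("top")[60:260,100:460],capture("side")[100:300,100:360]]))
E
python3 plan.py "648 99 7 129"
```

```text
t 3.7 p [647.6  97.1 130.3] yaw 128.9 w 87.1 F [ 0.  -1.4 -0. ] tilt [-0.001 -0.   ]
648 99 7 129 -> tx -1.6 ty 1.2 tz 123.3 az -0.001 rows 3.0
```

View pics/b1.png

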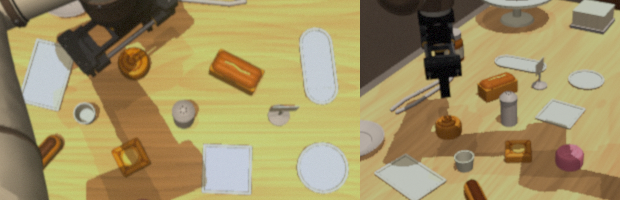

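The crop shows the gripper hovering over the bun, which is at (134,63) in the left view. Next: descend and grip.

Call:
servo_tool:
  deltas:
    - {"tx": 0,"ty": 0,"tz": 40,"ax": 0,"ay": 0,"az": 0,"claw": 87}
    - {"tx": 0,"ty": 0,"tz": 75,"ax": 0,"ay": 0,"az": 0,"claw": 87}
    - {"tx": 0,"ty": 0,"tz": 100,"ax": 0,"ay": 0,"az": 0,"claw": 87}
    - {"tx": 0,"ty": 0,"tz": 115,"ax": 0,"ay": 0,"az": 0,"claw": 87}
    - {"tx": 0,"ty": 0,"tz": 123,"ax": 0,"ay": 0,"az": 0,"claw": 87}
    - {"tx": 0,"ty": 0,"tz": 123,"ax": 0,"ay": 0,"az": 0,"claw": 87}
    - {"tx": 0,"ty": 0,"tz": 123,"ax": 0,"ay": 0,"az": 0,"claw": 55}
    - {"tx": 0,"ty": 0,"tz": 123,"ax": 0,"ay": 0,"az": 0,"claw": 55}
    - {"tx": 0,"ty": 0,"tz": 123,"ax": 0,"ay": 0,"az": 0,"claw": 55}
    - {"tx": 0,"ty": 0,"tz": 123,"ax": 0,"ay": 0,"az": 0,"claw": 55}
    - {"tx": 0,"ty": 0,"tz": 123,"ax": 0,"ay": 0,"az": 0,"claw": 55}
    - {"tx": 0,"ty": 0,"tz": 123,"ax": 0,"ay": 0,"az": 0,"claw": 55}

```text
time_s: 4.7
tcp_pos: [0.6485, 0.0989, 0.0087]
ee_rot: [[-0.777, -0.63, 0.001], [-0.63, 0.777, 0.0], [-0.001, -0.001, -1.0]]
wrist_force: [-0.8, 0.1, 3.8]
gripper_width: 0.727
gripper_force: 30.0
```

Call:
servo_tool:
  deltas:
    - {"tx": 0,"ty": 0,"tz": -20,"ax": 0,"ay": 0,"az": 0,"claw": 55}
    - {"tx": 0,"ty": 0,"tz": -55,"ax": 0,"ay": 0,"az": 0,"claw": 55}
    - {"tx": 0,"ty": 0,"tz": -90,"ax": 0,"ay": 0,"az": 0,"claw": 55}
    - {"tx": 0,"ty": 0,"tz": -115,"ax": 0,"ay": 0,"az": 0,"claw": 55}
    - {"tx": 0,"ty": 0,"tz": -123,"ax": 0,"ay": 0,"az": 0,"claw": 55}

```text
time_s: 5.12
tcp_pos: [0.6505, 0.0994, 0.1359]
ee_rot: [[-0.776, -0.63, 0.009], [-0.63, 0.776, 0.002], [-0.008, -0.004, -1.0]]
wrist_force: [-0.4, 0.1, -0.1]
gripper_width: 0.725
gripper_force: 30.0
```

Call:
servo_tool:
  deltas:
    - {"tx": 20,"ty": -8,"tz": 0,"ax": 0,"ay": 0,"az": 0,"claw": 55}
    - {"tx": 400,"ty": -159,"tz": 0,"ax": 0,"ay": 0,"az": 0,"claw": 55}
    - {"tx": 400,"ty": -159,"tz": 0,"ax": 0,"ay": 0,"az": 0,"claw": 55}
    - {"tx": 400,"ty": -159,"tz": 0,"ax": 0,"ay": 0,"az": 0,"claw": 55}
    - {"tx": 400,"ty": -159,"tz": 0,"ax": 0,"ay": 0,"az": 0,"claw": 55}
    - {"tx": 400,"ty": -159,"tz": 0,"ax": 0,"ay": 0,"az": 0,"claw": 55}
    - {"tx": 400,"ty": -159,"tz": 0,"ax": 0,"ay": 0,"az": 0,"claw": 55}
    - {"tx": 400,"ty": -159,"tz": 0,"ax": 0,"ay": 0,"az": 0,"claw": 55}
    - {"tx": 400,"ty": -159,"tz": 0,"ax": 0,"ay": 0,"az": 0,"claw": 55}
    - {"tx": 400,"ty": -159,"tz": 0,"ax": 0,"ay": 0,"az": 0,"claw": 55}
    - {"tx": 400,"ty": -159,"tz": 0,"ax": 0,"ay": 0,"az": 0,"claw": 55}
    - {"tx": 400,"ty": -159,"tz": 0,"ax": 0,"ay": 0,"az": 0,"claw": 55}

```text
time_s: 6.12
tcp_pos: [0.4334, -0.2799, 0.1295]
ee_rot: [[-0.781, -0.624, -0.003], [-0.624, 0.781, 0.001], [0.002, 0.003, -1.0]]
wrist_force: [-0.3, 0.5, -0.3]
gripper_width: 0.717
gripper_force: 30.0
```

```bash
python3 plan.py "437.5 -276.5 12.5 129"; python3 - <<'E'
from h import *
for c in("top","side"):
    im=capture(c)
    for t in trace("bun",c): print(c,np.argwhere(t["mask"]).mean(0)[::-1].round(),t["mask"].sum(),round(t["confidence"],2))
    for r in recognise("bun",c): print(w(c,r["xyz"]).round(3),round(r["confidence"],2))
E
```

```text
t 6.1167 p [ 433.4 -279.9  129.5] yaw 128.6 w 62.4 F [-0.3  0.5 -0.3] tilt [-0.003  0.001]
437.5 -276.5 12.5 129 -> tx -5.5 ty -0.2 tz 117.0 az -0.006 rows 2.8
top [243. 275.] 912 0.98
top [448. 226.] 235 0.81
[0.34  0.073 0.031] 0.94
[ 0.425 -0.276  0.156] 0.54
side [308. 258.] 709 0.8
side [325. 137.] 244 0.54
[ 0.439 -0.255  0.139] 0.8
[0.339 0.097 0.027] 0.75
[ 0.439 -0.269  0.005] 0.36
```

Call:
servo_tool:
  deltas:
    - {"tx": 0,"ty": 0,"tz": 0,"ax": 0,"ay": 0,"az": 0,"claw": 55}
    - {"tx": 0,"ty": 0,"tz": 35,"ax": 0,"ay": 0,"az": 0,"claw": 55}
    - {"tx": 0,"ty": 0,"tz": 70,"ax": 0,"ay": 0,"az": 0,"claw": 55}
    - {"tx": 0,"ty": 0,"tz": 95,"ax": 0,"ay": 0,"az": 0,"claw": 55}
    - {"tx": 0,"ty": 0,"tz": 107,"ax": 0,"ay": 0,"az": 0,"claw": 55}
    - {"tx": 0,"ty": 0,"tz": 112,"ax": 0,"ay": 0,"az": 0,"claw": 55}
    - {"tx": 0,"ty": 0,"tz": 115,"ax": 0,"ay": 0,"az": 0,"claw": 55}
    - {"tx": 0,"ty": 0,"tz": 117,"ax": 0,"ay": 0,"az": 0,"claw": 55}
    - {"tx": 0,"ty": 0,"tz": 117.5,"ax": 0,"ay": 0,"az": 0,"claw": 55}
    - {"tx": 0,"ty": 0,"tz": 117.5,"ax": 0,"ay": 0,"az": 0,"claw": 55}
    - {"tx": 0,"ty": 0,"tz": 117.5,"ax": 0,"ay": 0,"az": 0,"claw": 55}

```text
time_s: 7.33
tcp_pos: [0.4379, -0.2768, 0.014]
ee_rot: [[-0.777, -0.63, 0.002], [-0.63, 0.777, -0.001], [-0.001, -0.002, -1.0]]
wrist_force: [0.7, 0.1, -1.1]
gripper_width: 0.721
gripper_force: 30.0
```

```bash
python3 plan.py "437.5 -276.5 12.5 129"; python3 - <<'E'
from h import *
cv2.imwrite("pics/b2.png",np.vstack([cv2.resize(capture(c)[a:a+100,b:b+160],None,fx=3,fy=3) for c,a,b in(("top",170,340),("side",120,250))]))
E
```

```text
t 7.3333 p [ 437.9 -276.8   14. ] yaw 129.0 w 62.7 F [ 0.7  0.1 -1.1] tilt [ 0.002 -0.001]
437.5 -276.5 12.5 129 -> tx 0.1 ty 0.5 tz 1.5 az 0.000 rows 0.0
```

View pics/b2.png

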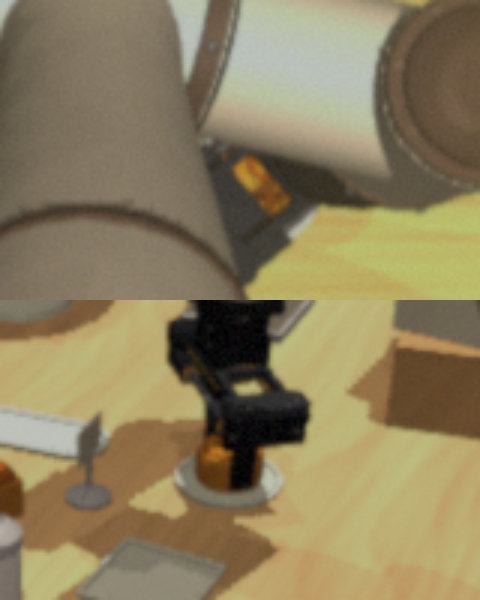

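Top view is occluded by the arm; the side view shows the bun sitting inside the round dish, with the card stand untouched. Next: release.

Call:
servo_tool:
  deltas:
    - {"tx": 0,"ty": 0,"tz": 0.5,"ax": 0,"ay": 0,"az": 0,"claw": 55}
    - {"tx": 0,"ty": 0,"tz": 0.5,"ax": 0,"ay": 0,"az": 0,"claw": 66}
    - {"tx": 0,"ty": 0,"tz": 0.5,"ax": 0,"ay": 0,"az": 0,"claw": 74}
    - {"tx": 0,"ty": 0,"tz": 0.5,"ax": 0,"ay": 0,"az": 0,"claw": 82}
    - {"tx": 0,"ty": 0,"tz": 0.5,"ax": 0,"ay": 0,"az": 0,"claw": 82}
    - {"tx": 0,"ty": 0,"tz": -20,"ax": 0,"ay": 0,"az": 0,"claw": 82}
    - {"tx": 0,"ty": 0,"tz": -60,"ax": 0,"ay": 0,"az": 0,"claw": 87}
    - {"tx": 0,"ty": 0,"tz": -100,"ax": 0,"ay": 0,"az": 0,"claw": 87}
    - {"tx": 0,"ty": 0,"tz": -117.5,"ax": 0,"ay": 0,"az": 0,"claw": 87}
    - {"tx": 0,"ty": 0,"tz": -117.5,"ax": 0,"ay": 0,"az": 0,"claw": 87}

```text
time_s: 8.27
tcp_pos: [0.4403, -0.2778, 0.1356]
ee_rot: [[-0.776, -0.63, 0.01], [-0.63, 0.776, -0.004], [-0.005, -0.009, -1.0]]
wrist_force: [0.1, 0.7, -1.1]
gripper_width: 0.998
gripper_force: 0.0
```

```bash
python3 plan.py "458 102 130 208;458 102 7 208;458 102 110 208;434.7 -87.3 110 178.3"
```

```text
t 8.2667 p [ 440.3 -277.8  135.6] yaw 129.1 w 86.8 F [ 0.1  0.7 -1.1] tilt [ 0.01  -0.004]
458 102 130 208 -> tx -253.1 ty 283.8 tz 4.3 az -1.378 rows 11.0
458 102 7 208 -> tx 0.0 ty 0.0 tz 123.0 az -0.000 rows 2.9
458 102 110 208 -> tx 0.0 ty 0.0 tz -103.0 az -0.000 rows 2.5
434.7 -87.3 110 178.3 -> tx 156.2 ty 109.4 tz 0.0 az 0.518 rows 4.6
```

Call:
servo_tool:
  deltas:
    - {"tx": -254,"ty": 281,"tz": 0,"ax": 0,"ay": 0,"az": -1.379,"claw": 87}
    - {"tx": -254,"ty": 281,"tz": 0,"ax": 0,"ay": 0,"az": -1.379,"claw": 87}
    - {"tx": -254,"ty": 281,"tz": 0,"ax": 0,"ay": 0,"az": -1.379,"claw": 87}
    - {"tx": -254,"ty": 281,"tz": 0,"ax": 0,"ay": 0,"az": -1.379,"claw": 87}
    - {"tx": -254,"ty": 281,"tz": 0,"ax": 0,"ay": 0,"az": -1.379,"claw": 87}
    - {"tx": -254,"ty": 281,"tz": 0,"ax": 0,"ay": 0,"az": -1.379,"claw": 87}
    - {"tx": -254,"ty": 281,"tz": 0,"ax": 0,"ay": 0,"az": -1.379,"claw": 87}
    - {"tx": -254,"ty": 281,"tz": 0,"ax": 0,"ay": 0,"az": -1.379,"claw": 87}
    - {"tx": -254,"ty": 281,"tz": 0,"ax": 0,"ay": 0,"az": -1.379,"claw": 87}
    - {"tx": -254,"ty": 281,"tz": 0,"ax": 0,"ay": 0,"az": -1.379,"claw": 87}
    - {"tx": -254,"ty": 281,"tz": 0,"ax": 0,"ay": 0,"az": -1.379,"claw": 87}
    - {"tx": -254,"ty": 281,"tz": 0,"ax": 0,"ay": 0,"az": -1.379,"claw": 87}

```text
time_s: 9.27
tcp_pos: [0.4571, 0.1024, 0.1295]
ee_rot: [[0.473, -0.881, -0.002], [-0.881, -0.473, -0.001], [-0.0, 0.002, -1.0]]
wrist_force: [0.3, -0.8, 0.0]
gripper_width: 1.003
gripper_force: 0.0
```

```bash
cat > chk.py <<'E'
from h import *
import sys
# chk.py thing dish : fit thing (on dish floor z0) and dish
import json
for spec in sys.argv[1:]:
    n,x,y,z0=spec.split(",");xy=(float(x)/1000,float(y)/1000)
    for c in("top","side"):
        capture(c);m=best(n,c,xy)
        if m is None: print(n,c,"none");continue
        q,f=fit(n,{c:m},xy,float(z0)/1000);print(n,c,np.round(q[:2]*1000,1),round(np.degrees(q[2]),1),round(f,3))
E
python3 chk.py bun,437,-276,5 round_dish,437,-276,0 danish,458,102,0; python3 plan.py "458 102 7 208"
```

```text
bun top [ 438.1 -277.4] -1.2 0.106
bun side none
round_dish top [ 437.3 -275.4] 9.2 0.979
round_dish side [ 435.1 -280.4] 5.8 1.695
danish top [454.8 104.9] 34.7 2.15
danish side [456.3 102.9] 26.5 0.184
t 9.8667 p [457.8 101.4 130.6] yaw -152.0 w 87.0 F [-0.4 -0.5  0.4] tilt [0. 0.]
458 102 7 208 -> tx -0.5 ty -0.5 tz 123.6 az -0.000 rows 3.0
```

Call:
servo_tool:
  deltas:
    - {"tx": 0,"ty": 0,"tz": 40,"ax": 0,"ay": 0,"az": 0,"claw": 87}
    - {"tx": 0,"ty": 0,"tz": 75,"ax": 0,"ay": 0,"az": 0,"claw": 87}
    - {"tx": 0,"ty": 0,"tz": 100,"ax": 0,"ay": 0,"az": 0,"claw": 87}
    - {"tx": 0,"ty": 0,"tz": 115,"ax": 0,"ay": 0,"az": 0,"claw": 87}
    - {"tx": 0,"ty": 0,"tz": 124,"ax": 0,"ay": 0,"az": 0,"claw": 87}
    - {"tx": 0,"ty": 0,"tz": 124,"ax": 0,"ay": 0,"az": 0,"claw": 87}
    - {"tx": 0,"ty": 0,"tz": 124,"ax": 0,"ay": 0,"az": 0,"claw": 72}
    - {"tx": 0,"ty": 0,"tz": 124,"ax": 0,"ay": 0,"az": 0,"claw": 64}
    - {"tx": 0,"ty": 0,"tz": 124,"ax": 0,"ay": 0,"az": 0,"claw": 52}
    - {"tx": 0,"ty": 0,"tz": 124,"ax": 0,"ay": 0,"az": 0,"claw": 50}
    - {"tx": 0,"ty": 0,"tz": 124,"ax": 0,"ay": 0,"az": 0,"claw": 50}
    - {"tx": 0,"ty": 0,"tz": 124,"ax": 0,"ay": 0,"az": 0,"claw": 50}

```text
time_s: 10.87
tcp_pos: [0.4581, 0.1017, 0.0073]
ee_rot: [[0.47, -0.883, 0.001], [-0.883, -0.47, 0.001], [-0.0, -0.001, -1.0]]
wrist_force: [-0.8, -0.8, 3.7]
gripper_width: 0.685
gripper_force: 30.0
```

Call:
servo_tool:
  deltas:
    - {"tx": 0,"ty": 0,"tz": -20,"ax": 0,"ay": 0,"az": 0,"claw": 50}
    - {"tx": 0,"ty": 0,"tz": -55,"ax": 0,"ay": 0,"az": 0,"claw": 50}
    - {"tx": 0,"ty": 0,"tz": -90,"ax": 0,"ay": 0,"az": 0,"claw": 50}
    - {"tx": 0,"ty": 0,"tz": -104,"ax": 0,"ay": 0,"az": 0,"claw": 50}
    - {"tx": 0,"ty": 0,"tz": -104,"ax": 0,"ay": 0,"az": 0,"claw": 50}

```text
time_s: 11.28
tcp_pos: [0.4602, 0.1028, 0.1146]
ee_rot: [[0.47, -0.882, 0.008], [-0.882, -0.47, 0.004], [-0.0, -0.009, -1.0]]
wrist_force: [0.5, 0.8, -1.5]
gripper_width: 0.684
gripper_force: 30.0
```

Call:
servo_tool:
  deltas:
    - {"tx": 16,"ty": 11,"tz": 0,"ax": 0,"ay": 0,"az": 0.06,"claw": 50}
    - {"tx": 156,"ty": 109,"tz": 0,"ax": 0,"ay": 0,"az": 0.518,"claw": 50}
    - {"tx": 156,"ty": 109,"tz": 0,"ax": 0,"ay": 0,"az": 0.518,"claw": 50}
    - {"tx": 156,"ty": 109,"tz": 0,"ax": 0,"ay": 0,"az": 0.518,"claw": 50}
    - {"tx": 156,"ty": 109,"tz": 0,"ax": 0,"ay": 0,"az": 0.518,"claw": 50}
    - {"tx": 156,"ty": 109,"tz": 0,"ax": 0,"ay": 0,"az": 0.518,"claw": 50}
    - {"tx": 156,"ty": 109,"tz": 0,"ax": 0,"ay": 0,"az": 0.518,"claw": 50}
    - {"tx": 156,"ty": 109,"tz": 0,"ax": 0,"ay": 0,"az": 0.518,"claw": 50}
    - {"tx": 156,"ty": 109,"tz": 0,"ax": 0,"ay": 0,"az": 0.518,"claw": 50}

```text
time_s: 12.03
tcp_pos: [0.4349, -0.0866, 0.1101]
ee_rot: [[-0.028, -1.0, -0.001], [-1.0, 0.028, 0.0], [-0.0, 0.001, -1.0]]
wrist_force: [0.4, 0.0, -0.1]
gripper_width: 0.685
gripper_force: 30.0
```

Call:
servo_tool:
  deltas:
    - {"tx": 0,"ty": 0,"tz": 30,"ax": 0,"ay": 0,"az": 0,"claw": 50}
    - {"tx": 0,"ty": 0,"tz": 60,"ax": 0,"ay": 0,"az": 0,"claw": 50}
    - {"tx": 0,"ty": 0,"tz": 82,"ax": 0,"ay": 0,"az": 0,"claw": 50}
    - {"tx": 0,"ty": 0,"tz": 90,"ax": 0,"ay": 0,"az": 0,"claw": 50}
    - {"tx": 0,"ty": 0,"tz": 94,"ax": 0,"ay": 0,"az": 0,"claw": 50}
    - {"tx": 0,"ty": 0,"tz": 97,"ax": 0,"ay": 0,"az": 0,"claw": 50}
    - {"tx": 0,"ty": 0,"tz": 98.5,"ax": 0,"ay": 0,"az": 0,"claw": 50}
    - {"tx": 0,"ty": 0,"tz": 98.5,"ax": 0,"ay": 0,"az": 0,"claw": 50}
    - {"tx": 0,"ty": 0,"tz": 98.5,"ax": 0,"ay": 0,"az": 0,"claw": 50}

```text
time_s: 12.78
tcp_pos: [0.4357, -0.0871, 0.013]
ee_rot: [[-0.029, -1.0, 0.002], [-1.0, 0.029, 0.0], [-0.0, -0.002, -1.0]]
wrist_force: [-0.1, -0.2, -1.0]
gripper_width: 0.685
gripper_force: 30.0
```

```bash
python3 plan.py "434.7 -87.3 11.5 178.3"; python3 - <<'E'
from h import *
cv2.imwrite("pics/d2.png",np.vstack([cv2.resize(capture(c)[a:a+100,b:b+160],None,fx=3,fy=3) for c,a,b in(("top",180,250),("side",160,220))]))
E
```

```text
t 12.7833 p [435.7 -87.1  13. ] yaw 178.4 w 59.6 F [-0.1 -0.2 -1. ] tilt [0.002 0.   ]
434.7 -87.3 11.5 178.3 -> tx 0.2 ty 1.0 tz 1.5 az 0.001 rows 0.0
```

View pics/d2.png

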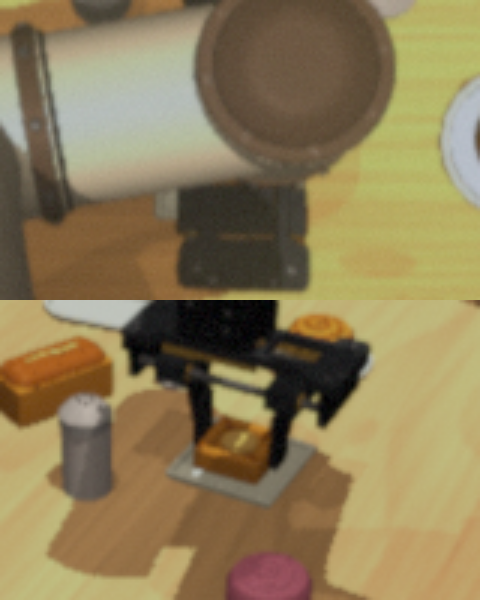

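Top view is mostly occluded; the side view shows the danish inside the square dish with the fingers clear of the rim. Next: release, then go over the loaf.

Call:
servo_tool:
  deltas:
    - {"tx": 0,"ty": 0,"tz": 0.5,"ax": 0,"ay": 0,"az": 0,"claw": 50}
    - {"tx": 0,"ty": 0,"tz": 0.5,"ax": 0,"ay": 0,"az": 0,"claw": 62}
    - {"tx": 0,"ty": 0,"tz": 0.5,"ax": 0,"ay": 0,"az": 0,"claw": 70}
    - {"tx": 0,"ty": 0,"tz": 0.5,"ax": 0,"ay": 0,"az": 0,"claw": 78}
    - {"tx": 0,"ty": 0,"tz": 0.5,"ax": 0,"ay": 0,"az": 0,"claw": 78}
    - {"tx": 0,"ty": 0,"tz": -20,"ax": 0,"ay": 0,"az": 0,"claw": 78}
    - {"tx": 0,"ty": 0,"tz": -60,"ax": 0,"ay": 0,"az": 0,"claw": 87}
    - {"tx": 0,"ty": 0,"tz": -100,"ax": 0,"ay": 0,"az": 0,"claw": 87}
    - {"tx": 0,"ty": 0,"tz": -119,"ax": 0,"ay": 0,"az": 0,"claw": 87}
    - {"tx": 0,"ty": 0,"tz": -119,"ax": 0,"ay": 0,"az": 0,"claw": 87}

```text
time_s: 13.72
tcp_pos: [0.4382, -0.0872, 0.1358]
ee_rot: [[-0.028, -1.0, 0.011], [-1.0, 0.028, 0.001], [-0.001, -0.011, -1.0]]
wrist_force: [0.8, -0.3, -0.9]
gripper_width: 0.989
gripper_force: 0.0
```

```bash
sed -i 's/^for wp in/if len(sys.argv)>2:\n    t=np.array(sys.argv[2].split(),float);p=t[:3];yaw=t[3];y=np.radians(yaw);R=np.array([[-np.sin(y),np.cos(y),0],[np.cos(y),np.sin(y),0],[0,0,-1]])\n&/' plan.py
python3 plan.py "627.3 -107.3 140 150.8;627.3 -107.3 12 150.8;627.3 -107.3 140 150.8; 629 85 140 203;630.5 277.6 140 255.5" "434.7 -87.3 130.5 178.3"
```

```text
t 13.7167 p [438.2 -87.2 135.8] yaw 178.4 w 86.0 F [ 0.8 -0.3 -0.9] tilt [0.011 0.001]
627.3 -107.3 140 150.8 -> tx 14.3 ty -193.1 tz -9.5 az 0.480 rows 4.6
627.3 -107.3 12 150.8 -> tx 0.0 ty 0.0 tz 128.0 az -0.000 rows 3.1
627.3 -107.3 140 150.8 -> tx 0.0 ty 0.0 tz -128.0 az -0.000 rows 3.1
 629 85 140 203 -> tx -168.7 ty 92.3 tz 0.0 az -0.911 rows 7.3
630.5 277.6 140 255.5 -> tx -176.7 ty -76.6 tz 0.0 az -0.916 rows 7.3
```

Call:
servo_tool:
  deltas:
    - {"tx": 14,"ty": -193,"tz": -9.5,"ax": 0,"ay": 0,"az": 0.48,"claw": 87}
    - {"tx": 14,"ty": -193,"tz": -9.5,"ax": 0,"ay": 0,"az": 0.48,"claw": 87}
    - {"tx": 14,"ty": -193,"tz": -9.5,"ax": 0,"ay": 0,"az": 0.48,"claw": 87}
    - {"tx": 14,"ty": -193,"tz": -9.5,"ax": 0,"ay": 0,"az": 0.48,"claw": 87}
    - {"tx": 14,"ty": -193,"tz": -9.5,"ax": 0,"ay": 0,"az": 0.48,"claw": 87}
    - {"tx": 14,"ty": -193,"tz": -9.5,"ax": 0,"ay": 0,"az": 0.48,"claw": 87}
    - {"tx": 14,"ty": -193,"tz": -9.5,"ax": 0,"ay": 0,"az": 0.48,"claw": 87}

```text
time_s: 14.3
tcp_pos: [0.6273, -0.107, 0.138]
ee_rot: [[-0.488, -0.873, -0.004], [-0.873, 0.488, 0.0], [0.002, 0.003, -1.0]]
wrist_force: [-0.1, 0.1, -1.4]
gripper_width: 1.0
gripper_force: 0.0
```

```bash
python3 chk.py danish,435,-87,5 square_dish,435,-87,0 loaf,627,-107,0; python3 plan.py "627.3 -107.3 10 150.8";python3 - <<'E'
from h import *
cv2.imwrite("pics/l1.png",np.vstack([cv2.resize(capture(c)[a:a+100,b:b+160],None,fx=3,fy=3) for c,a,b in(("top",180,280),("side",130,200))]))
E
```

```text
danish top [436.9 -86. ] -0.6 0.081
danish side [434.9 -86.2] 5.5 0.242
square_dish top [434.8 -87.6] -1.2 0.927
square_dish side [434.1 -87. ] -2.0 1.323
loaf top [ 629.3 -107.2] 59.4 4.04
loaf side [ 626.5 -107.6] 59.7 0.204
t 14.9 p [ 627.2 -106.9  140.8] yaw 150.8 w 86.7 F [ 0.9 -0.7  0.6] tilt [0. 0.]
627.3 -107.3 10 150.8 -> tx 0.4 ty -0.2 tz 130.8 az 0.001 rows 3.1
```

View pics/l1.png

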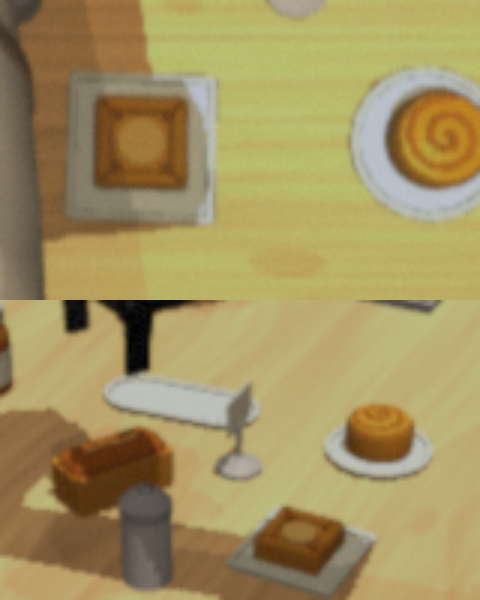

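The danish and bun both sit centred in their dishes: danish at about (141,142) on a dish centred at about (141,147) in the 3x crop. Next, grip the loaf.

Call:
servo_tool:
  deltas:
    - {"tx": 0,"ty": 0,"tz": 40,"ax": 0,"ay": 0,"az": 0,"claw": 87}
    - {"tx": 0,"ty": 0,"tz": 75,"ax": 0,"ay": 0,"az": 0,"claw": 87}
    - {"tx": 0,"ty": 0,"tz": 105,"ax": 0,"ay": 0,"az": 0,"claw": 87}
    - {"tx": 0,"ty": 0,"tz": 121,"ax": 0,"ay": 0,"az": 0,"claw": 87}
    - {"tx": 0,"ty": 0,"tz": 130,"ax": 0,"ay": 0,"az": 0,"claw": 87}
    - {"tx": 0,"ty": 0,"tz": 130,"ax": 0,"ay": 0,"az": 0,"claw": 87}
    - {"tx": 0,"ty": 0,"tz": 130,"ax": 0,"ay": 0,"az": 0,"claw": 65}
    - {"tx": 0,"ty": 0,"tz": 130,"ax": 0,"ay": 0,"az": 0,"claw": 54}
    - {"tx": 0,"ty": 0,"tz": 130,"ax": 0,"ay": 0,"az": 0,"claw": 42}
    - {"tx": 0,"ty": 0,"tz": 130,"ax": 0,"ay": 0,"az": 0,"claw": 40}
    - {"tx": 0,"ty": 0,"tz": 130,"ax": 0,"ay": 0,"az": 0,"claw": 40}
    - {"tx": 0,"ty": 0,"tz": 130,"ax": 0,"ay": 0,"az": 0,"claw": 40}

```text
time_s: 16.0
tcp_pos: [0.6277, -0.1069, 0.0113]
ee_rot: [[-0.487, -0.873, 0.001], [-0.873, 0.487, 0.0], [-0.001, -0.001, -1.0]]
wrist_force: [-0.2, 0.3, 0.0]
gripper_width: 0.63
gripper_force: 0.0
```

Call:
servo_tool:
  deltas:
    - {"tx": 0,"ty": 0,"tz": 0,"ax": 0,"ay": 0,"az": 0,"claw": 40}
    - {"tx": 0,"ty": 0,"tz": 0,"ax": 0,"ay": 0,"az": 0,"claw": 40}
    - {"tx": 0,"ty": 0,"tz": 0,"ax": 0,"ay": 0,"az": 0,"claw": 40}
    - {"tx": 0,"ty": 0,"tz": 0,"ax": 0,"ay": 0,"az": 0,"claw": 40}

```text
time_s: 16.33
tcp_pos: [0.6271, -0.1068, 0.011]
ee_rot: [[-0.487, -0.873, -0.0], [-0.873, 0.487, -0.0], [0.0, 0.0, -1.0]]
wrist_force: [-2.7, 1.8, 4.3]
gripper_width: 0.572
gripper_force: 30.0
```

Call:
servo_tool:
  deltas:
    - {"tx": 0,"ty": 0,"tz": -20,"ax": 0,"ay": 0,"az": 0,"claw": 40}
    - {"tx": 0,"ty": 0,"tz": -55,"ax": 0,"ay": 0,"az": 0,"claw": 40}
    - {"tx": 0,"ty": 0,"tz": -95,"ax": 0,"ay": 0,"az": 0,"claw": 40}
    - {"tx": 0,"ty": 0,"tz": -120,"ax": 0,"ay": 0,"az": 0,"claw": 40}
    - {"tx": 0,"ty": 0,"tz": -130,"ax": 0,"ay": 0,"az": 0,"claw": 40}

```text
time_s: 16.75
tcp_pos: [0.6299, -0.1072, 0.1449]
ee_rot: [[-0.487, -0.873, 0.008], [-0.874, 0.487, -0.0], [-0.004, -0.007, -1.0]]
wrist_force: [0.2, 0.2, -1.1]
gripper_width: 0.57
gripper_force: 30.0
```

Call:
servo_tool:
  deltas:
    - {"tx": -12,"ty": 6,"tz": 0,"ax": 0,"ay": 0,"az": -0.06,"claw": 40}
    - {"tx": -36,"ty": 20,"tz": 0,"ax": 0,"ay": 0,"az": -0.18,"claw": 40}
    - {"tx": -60,"ty": 33,"tz": 0,"ax": 0,"ay": 0,"az": -0.3,"claw": 40}
    - {"tx": -84,"ty": 46,"tz": 0,"ax": 0,"ay": 0,"az": -0.42,"claw": 40}
    - {"tx": -108,"ty": 59,"tz": 0,"ax": 0,"ay": 0,"az": -0.54,"claw": 40}
    - {"tx": -132,"ty": 72,"tz": 0,"ax": 0,"ay": 0,"az": -0.66,"claw": 40}
    - {"tx": -156,"ty": 85,"tz": 0,"ax": 0,"ay": 0,"az": -0.78,"claw": 40}
    - {"tx": -168.7,"ty": 92.3,"tz": 0,"ax": 0,"ay": 0,"az": -0.911,"claw": 40}
    - {"tx": -168.7,"ty": 92.3,"tz": 0,"ax": 0,"ay": 0,"az": -0.911,"claw": 40}

```text
time_s: 17.5
tcp_pos: [0.6282, 0.0883, 0.1382]
ee_rot: [[0.398, -0.918, -0.002], [-0.918, -0.398, 0.0], [-0.001, 0.002, -1.0]]
wrist_force: [-0.1, 0.1, -2.4]
gripper_width: 0.571
gripper_force: 30.0
```

Call:
servo_tool:
  deltas:
    - {"tx": -12,"ty": -5,"tz": 0,"ax": 0,"ay": 0,"az": -0.06,"claw": 40}
    - {"tx": -36,"ty": -16,"tz": 0,"ax": 0,"ay": 0,"az": -0.18,"claw": 40}
    - {"tx": -60,"ty": -26,"tz": 0,"ax": 0,"ay": 0,"az": -0.3,"claw": 40}
    - {"tx": -84,"ty": -36,"tz": 0,"ax": 0,"ay": 0,"az": -0.42,"claw": 40}
    - {"tx": -108,"ty": -47,"tz": 0,"ax": 0,"ay": 0,"az": -0.54,"claw": 40}
    - {"tx": -132,"ty": -57,"tz": 0,"ax": 0,"ay": 0,"az": -0.66,"claw": 40}
    - {"tx": -156,"ty": -68,"tz": 0,"ax": 0,"ay": 0,"az": -0.78,"claw": 40}
    - {"tx": -176.7,"ty": -76.6,"tz": 0,"ax": 0,"ay": 0,"az": -0.916,"claw": 40}
    - {"tx": -176.7,"ty": -76.6,"tz": 0,"ax": 0,"ay": 0,"az": -0.916,"claw": 40}
    - {"tx": -176.7,"ty": -76.6,"tz": 0,"ax": 0,"ay": 0,"az": -0.916,"claw": 40}
    - {"tx": -176.7,"ty": -76.6,"tz": 0,"ax": 0,"ay": 0,"az": -0.916,"claw": 40}

```text
time_s: 18.42
tcp_pos: [0.6298, 0.2768, 0.1389]
ee_rot: [[0.968, -0.253, -0.003], [-0.253, -0.968, -0.002], [-0.002, 0.002, -1.0]]
wrist_force: [-0.2, 0.3, -1.8]
gripper_width: 0.571
gripper_force: 30.0
```

Call:
servo_tool:
  deltas:
    - {"tx": 0,"ty": 0,"tz": 35,"ax": 0,"ay": 0,"az": 0,"claw": 40}
    - {"tx": 0,"ty": 0,"tz": 70,"ax": 0,"ay": 0,"az": 0,"claw": 40}
    - {"tx": 0,"ty": 0,"tz": 98,"ax": 0,"ay": 0,"az": 0,"claw": 40}
    - {"tx": 0,"ty": 0,"tz": 112,"ax": 0,"ay": 0,"az": 0,"claw": 40}
    - {"tx": 0,"ty": 0,"tz": 119,"ax": 0,"ay": 0,"az": 0,"claw": 40}
    - {"tx": 0,"ty": 0,"tz": 122,"ax": 0,"ay": 0,"az": 0,"claw": 40}
    - {"tx": 0,"ty": 0,"tz": 124,"ax": 0,"ay": 0,"az": 0,"claw": 40}
    - {"tx": 0,"ty": 0,"tz": 124.5,"ax": 0,"ay": 0,"az": 0,"claw": 40}
    - {"tx": 0,"ty": 0,"tz": 124.5,"ax": 0,"ay": 0,"az": 0,"claw": 40}

```text
time_s: 19.17
tcp_pos: [0.6312, 0.2782, 0.0176]
ee_rot: [[0.968, -0.251, 0.002], [-0.251, -0.968, 0.001], [0.002, -0.002, -1.0]]
wrist_force: [-0.3, 0.3, -2.1]
gripper_width: 0.577
gripper_force: 30.0
```

```bash
python3 plan.py "630.5 277.6 15.5 255.5"; python3 - <<'E'
from h import *
cv2.imwrite("pics/l2.png",np.vstack([cv2.resize(capture(c)[a:a+100,b:b+160],None,fx=3,fy=3) for c,a,b in(("top",90,80),("side",220,80))]))
E
```

```text
t 19.1667 p [631.2 278.2  17.6] yaw -104.5 w 50.2 F [-0.3  0.3 -2.1] tilt [0.002 0.001]
630.5 277.6 15.5 255.5 -> tx -0.5 ty 0.8 tz 2.0 az -0.000 rows 0.1
```

View pics/l2.png

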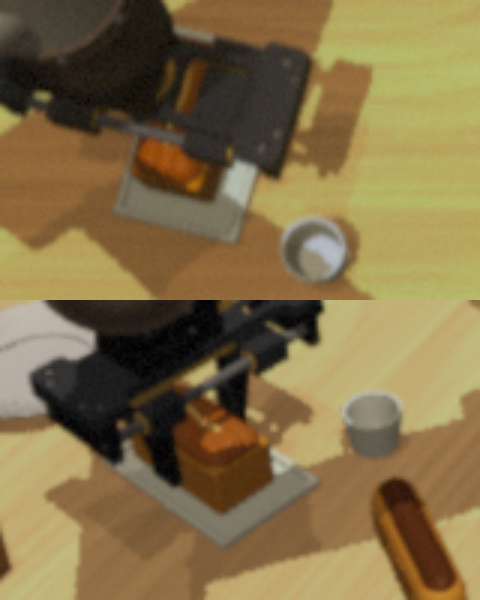

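Side view shows the loaf over the oblong dish, aligned with it; the force still reads its weight, so I'll lower it slightly more before releasing.

Call:
servo_tool:
  deltas:
    - {"tx": 0,"ty": 0,"tz": 0.5,"ax": 0,"ay": 0,"az": 0,"claw": 40}
    - {"tx": 0,"ty": 0,"tz": 0.8,"ax": 0,"ay": 0,"az": 0,"claw": 40}
    - {"tx": 0,"ty": 0,"tz": 0.8,"ax": 0,"ay": 0,"az": 0,"claw": 40}

```text
time_s: 19.52
tcp_pos: [0.6306, 0.2782, 0.0161]
ee_rot: [[0.968, -0.25, 0.001], [-0.25, -0.968, 0.0], [0.001, -0.001, -1.0]]
wrist_force: [-0.4, -0.5, 0.3]
gripper_width: 0.575
gripper_force: 30.0
```

Call:
servo_tool:
  deltas:
    - {"tx": 0,"ty": 0,"tz": 0,"ax": 0,"ay": 0,"az": 0,"claw": 52}
    - {"tx": 0,"ty": 0,"tz": 0,"ax": 0,"ay": 0,"az": 0,"claw": 60}
    - {"tx": 0,"ty": 0,"tz": 0,"ax": 0,"ay": 0,"az": 0,"claw": 68}
    - {"tx": 0,"ty": 0,"tz": 0,"ax": 0,"ay": 0,"az": 0,"claw": 72}
    - {"tx": 0,"ty": 0,"tz": -20,"ax": 0,"ay": 0,"az": 0,"claw": 72}
    - {"tx": 0,"ty": 0,"tz": -60,"ax": 0,"ay": 0,"az": 0,"claw": 72}
    - {"tx": 0,"ty": 0,"tz": -100,"ax": 0,"ay": 0,"az": 0,"claw": 72}
    - {"tx": 0,"ty": 0,"tz": -125,"ax": 0,"ay": 0,"az": 0,"claw": 72}
    - {"tx": 0,"ty": 0,"tz": -125,"ax": 0,"ay": 0,"az": 0,"claw": 72}

```text
time_s: 20.27
tcp_pos: [0.6341, 0.2798, 0.1486]
ee_rot: [[0.968, -0.249, 0.013], [-0.249, -0.968, 0.007], [0.011, -0.01, -1.0]]
wrist_force: [0.9, 0.9, 0.8]
gripper_width: 0.823
gripper_force: 0.0
```

```bash
python3 plan.py "450.5 287.5 130 228;450.5 287.5 7 228;450.5 287.5 130 228;540 30 130 250;645.5 -276 130 275;645.5 -276 12.5 275" "630.5 277.6 139.7 255.5"; python3 chk.py eclair,450,287,0 finger_dish,645,-276,0 shaker,0,0,0 2>/dev/null
```

```text
t 20.2667 p [634.1 279.8 148.6] yaw -104.4 w 71.6 F [0.9 0.9 0.8] tilt [0.013 0.007]
450.5 287.5 130 228 -> tx -176.7 ty 35.5 tz 9.7 az 0.480 rows 4.3
450.5 287.5 7 228 -> tx 0.0 ty 0.0 tz 123.0 az -0.000 rows 2.9
450.5 287.5 130 228 -> tx 0.0 ty 0.0 tz -123.0 az -0.000 rows 2.9
540 30 130 250 -> tx 238.8 ty 131.5 tz 0.0 az -0.384 rows 6.5
645.5 -276 130 275 -> tx 203.8 ty 251.5 tz 0.0 az -0.436 rows 7.8
645.5 -276 12.5 275 -> tx 0.0 ty 0.0 tz 117.5 az -0.000 rows 2.8
eclair top [450.8 287.7] 138.2 0.09
eclair side [448.1 289.4] 138.7 0.104
finger_dish top [ 645.4 -276.2] 4.6 0.065
finger_dish side [ 643.6 -274.1] 3.5 0.337
shaker top none
shaker side none
```

Call:
servo_tool:
  deltas:
    - {"tx": -177,"ty": 35.5,"tz": 9.7,"ax": 0,"ay": 0,"az": 0.477,"claw": 72}
    - {"tx": -177,"ty": 35.5,"tz": 9.7,"ax": 0,"ay": 0,"az": 0.477,"claw": 72}
    - {"tx": -177,"ty": 35.5,"tz": 9.7,"ax": 0,"ay": 0,"az": 0.477,"claw": 72}
    - {"tx": -177,"ty": 35.5,"tz": 9.7,"ax": 0,"ay": 0,"az": 0.477,"claw": 72}
    - {"tx": -177,"ty": 35.5,"tz": 9.7,"ax": 0,"ay": 0,"az": 0.477,"claw": 72}
    - {"tx": -177,"ty": 35.5,"tz": 9.7,"ax": 0,"ay": 0,"az": 0.477,"claw": 72}
    - {"tx": -177,"ty": 35.5,"tz": 9.7,"ax": 0,"ay": 0,"az": 0.477,"claw": 72}

```text
time_s: 21.45
tcp_pos: [0.45, 0.2884, 0.1313]
ee_rot: [[0.747, -0.665, 0.001], [-0.665, -0.747, 0.001], [0.0, -0.002, -1.0]]
wrist_force: [0.9, -0.1, 0.2]
gripper_width: 0.828
gripper_force: 0.0
```

```bash
python3 chk.py loaf,630,277,5 oblong_dish,630,277,0; python3 plan.py "450.5 287.5 7 228.2"
```

```text
loaf top [632.  278.7] 164.8 0.099
loaf side [633.6 276.7] 162.3 0.119
oblong_dish top [630.4 277.5] 165.2 1.356
oblong_dish side [630.8 275.4] 165.5 1.844
t 21.85 p [450.6 287.6 130.2] yaw -131.9 w 72.0 F [ 0.5  0.4 -0.3] tilt [-0. -0.]
450.5 287.5 7 228.2 -> tx 0.0 ty 0.1 tz 123.2 az -0.001 rows 3.0
```

Call:
servo_tool:
  deltas:
    - {"tx": 0,"ty": 0,"tz": 40,"ax": 0,"ay": 0,"az": 0,"claw": 72}
    - {"tx": 0,"ty": 0,"tz": 75,"ax": 0,"ay": 0,"az": 0,"claw": 72}
    - {"tx": 0,"ty": 0,"tz": 100,"ax": 0,"ay": 0,"az": 0,"claw": 72}
    - {"tx": 0,"ty": 0,"tz": 115,"ax": 0,"ay": 0,"az": 0,"claw": 72}
    - {"tx": 0,"ty": 0,"tz": 124,"ax": 0,"ay": 0,"az": 0,"claw": 72}
    - {"tx": 0,"ty": 0,"tz": 124,"ax": 0,"ay": 0,"az": 0,"claw": 60}
    - {"tx": 0,"ty": 0,"tz": 124,"ax": 0,"ay": 0,"az": 0,"claw": 48}
    - {"tx": 0,"ty": 0,"tz": 124,"ax": 0,"ay": 0,"az": 0,"claw": 40}
    - {"tx": 0,"ty": 0,"tz": 124,"ax": 0,"ay": 0,"az": 0,"claw": 26}
    - {"tx": 0,"ty": 0,"tz": 124,"ax": 0,"ay": 0,"az": 0,"claw": 26}
    - {"tx": 0,"ty": 0,"tz": 124,"ax": 0,"ay": 0,"az": 0,"claw": 26}
    - {"tx": 0,"ty": 0,"tz": 124,"ax": 0,"ay": 0,"az": 0,"claw": 26}

```text
time_s: 22.85
tcp_pos: [0.4502, 0.288, 0.0072]
ee_rot: [[0.745, -0.667, 0.001], [-0.667, -0.745, 0.001], [-0.0, -0.001, -1.0]]
wrist_force: [-1.5, 0.3, 4.9]
gripper_width: 0.382
gripper_force: 30.0
```

Call:
servo_tool:
  deltas:
    - {"tx": 0,"ty": 0,"tz": 0,"ax": 0,"ay": 0,"az": 0,"claw": 26}
    - {"tx": 0,"ty": 0,"tz": 0,"ax": 0,"ay": 0,"az": 0,"claw": 26}
    - {"tx": 0,"ty": 0,"tz": 0,"ax": 0,"ay": 0,"az": 0,"claw": 26}
    - {"tx": 0,"ty": 0,"tz": 0,"ax": 0,"ay": 0,"az": 0,"claw": 26}

```text
time_s: 23.18
tcp_pos: [0.4502, 0.288, 0.0072]
ee_rot: [[0.746, -0.666, 0.0], [-0.666, -0.746, 0.0], [0.0, -0.001, -1.0]]
wrist_force: [-1.8, -1.0, 6.1]
gripper_width: 0.383
gripper_force: 29.9
```

Call:
servo_tool:
  deltas:
    - {"tx": 0,"ty": 0,"tz": -20,"ax": 0,"ay": 0,"az": 0,"claw": 26}
    - {"tx": 0,"ty": 0,"tz": -55,"ax": 0,"ay": 0,"az": 0,"claw": 26}
    - {"tx": 0,"ty": 0,"tz": -95,"ax": 0,"ay": 0,"az": 0,"claw": 26}
    - {"tx": 0,"ty": 0,"tz": -118,"ax": 0,"ay": 0,"az": 0,"claw": 26}
    - {"tx": 0,"ty": 0,"tz": -124,"ax": 0,"ay": 0,"az": 0,"claw": 26}

```text
time_s: 23.6
tcp_pos: [0.4521, 0.2898, 0.1352]
ee_rot: [[0.746, -0.666, 0.007], [-0.666, -0.746, 0.006], [0.001, -0.009, -1.0]]
wrist_force: [1.1, 0.5, -0.4]
gripper_width: 0.386
gripper_force: 29.9
```

Call:
servo_tool:
  deltas:
    - {"tx": 18,"ty": 10,"tz": 0,"ax": 0,"ay": 0,"az": -0.03,"claw": 26}
    - {"tx": 50,"ty": 27,"tz": 0,"ax": 0,"ay": 0,"az": -0.08,"claw": 26}
    - {"tx": 238.8,"ty": 131.5,"tz": 0,"ax": 0,"ay": 0,"az": -0.384,"claw": 26}
    - {"tx": 238.8,"ty": 131.5,"tz": 0,"ax": 0,"ay": 0,"az": -0.384,"claw": 26}
    - {"tx": 238.8,"ty": 131.5,"tz": 0,"ax": 0,"ay": 0,"az": -0.384,"claw": 26}
    - {"tx": 238.8,"ty": 131.5,"tz": 0,"ax": 0,"ay": 0,"az": -0.384,"claw": 26}
    - {"tx": 238.8,"ty": 131.5,"tz": 0,"ax": 0,"ay": 0,"az": -0.384,"claw": 26}
    - {"tx": 238.8,"ty": 131.5,"tz": 0,"ax": 0,"ay": 0,"az": -0.384,"claw": 26}
    - {"tx": 238.8,"ty": 131.5,"tz": 0,"ax": 0,"ay": 0,"az": -0.384,"claw": 26}

```text
time_s: 24.35
tcp_pos: [0.5402, 0.0273, 0.129]
ee_rot: [[0.939, -0.344, -0.003], [-0.344, -0.939, -0.001], [-0.002, 0.002, -1.0]]
wrist_force: [0.9, 0.7, -0.2]
gripper_width: 0.383
gripper_force: 29.9
```

Call:
servo_tool:
  deltas:
    - {"tx": 204,"ty": 251.5,"tz": 0,"ax": 0,"ay": 0,"az": -0.43,"claw": 26}
    - {"tx": 204,"ty": 251.5,"tz": 0,"ax": 0,"ay": 0,"az": -0.43,"claw": 26}
    - {"tx": 204,"ty": 251.5,"tz": 0,"ax": 0,"ay": 0,"az": -0.43,"claw": 26}
    - {"tx": 204,"ty": 251.5,"tz": 0,"ax": 0,"ay": 0,"az": -0.43,"claw": 26}
    - {"tx": 204,"ty": 251.5,"tz": 0,"ax": 0,"ay": 0,"az": -0.43,"claw": 26}
    - {"tx": 204,"ty": 251.5,"tz": 0,"ax": 0,"ay": 0,"az": -0.43,"claw": 26}
    - {"tx": 204,"ty": 251.5,"tz": 0,"ax": 0,"ay": 0,"az": -0.43,"claw": 26}
    - {"tx": 204,"ty": 251.5,"tz": 0,"ax": 0,"ay": 0,"az": -0.43,"claw": 26}
    - {"tx": 204,"ty": 251.5,"tz": 0,"ax": 0,"ay": 0,"az": -0.43,"claw": 26}
    - {"tx": 204,"ty": 251.5,"tz": 0,"ax": 0,"ay": 0,"az": -0.43,"claw": 26}
    - {"tx": 204,"ty": 251.5,"tz": 0,"ax": 0,"ay": 0,"az": -0.43,"claw": 26}
    - {"tx": 204,"ty": 251.5,"tz": 0,"ax": 0,"ay": 0,"az": -0.43,"claw": 26}

```text
time_s: 25.35
tcp_pos: [0.6467, -0.2733, 0.1299]
ee_rot: [[0.996, 0.086, -0.001], [0.086, -0.996, 0.001], [-0.001, -0.001, -1.0]]
wrist_force: [-0.7, 0.4, 0.0]
gripper_width: 0.386
gripper_force: 29.9
```

Call:
servo_tool:
  deltas:
    - {"tx": 0,"ty": 0,"tz": 35,"ax": 0,"ay": 0,"az": 0,"claw": 26}
    - {"tx": 0,"ty": 0,"tz": 70,"ax": 0,"ay": 0,"az": 0,"claw": 26}
    - {"tx": 0,"ty": 0,"tz": 95,"ax": 0,"ay": 0,"az": 0,"claw": 26}
    - {"tx": 0,"ty": 0,"tz": 107,"ax": 0,"ay": 0,"az": 0,"claw": 26}
    - {"tx": 0,"ty": 0,"tz": 107,"ax": 0,"ay": 0,"az": 0,"claw": 26}
    - {"tx": 0,"ty": 0,"tz": 107,"ax": 0,"ay": 0,"az": 0,"claw": 26}

```text
time_s: 25.85
tcp_pos: [0.6477, -0.2743, 0.0243]
ee_rot: [[0.996, 0.086, 0.0], [0.086, -0.996, -0.001], [0.0, 0.001, -1.0]]
wrist_force: [1.0, -1.0, -0.7]
gripper_width: 0.388
gripper_force: 29.9
```

```bash
python3 plan.py "645.5 -276 11.5 274.6"; python3 - <<'E'
from h import *
cv2.imwrite("pics/e2.png",np.vstack([cv2.resize(capture(c)[a:a+100,b:b+160],None,fx=3,fy=3) for c,a,b in(("top",70,330),("side",110,190))]))
E
```

```text
t 25.85 p [ 647.7 -274.3   24.3] yaw -85.1 w 33.7 F [ 1.  -1.  -0.7] tilt [ 0.    -0.001]
645.5 -276 11.5 274.6 -> tx -2.3 ty 1.5 tz 12.8 az 0.006 rows 0.3
```

View pics/e2.png

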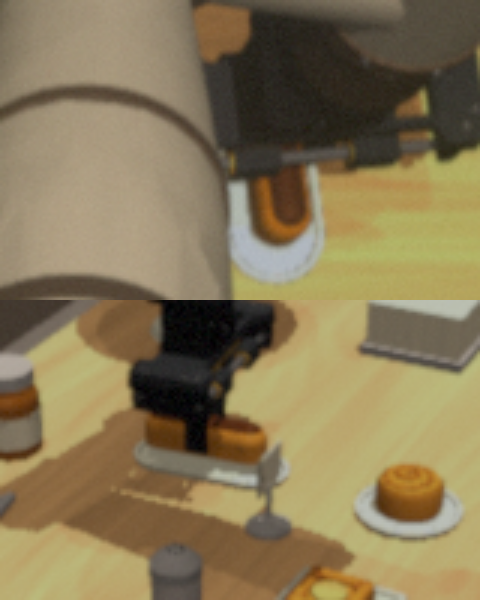

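Eclair is aligned over the finger dish, hovering about 12 mm up, with the card stand clear. Next: correct by 2 mm and lower.

Call:
servo_tool:
  deltas:
    - {"tx": -2,"ty": 1,"tz": 3,"ax": 0,"ay": 0,"az": 0.005,"claw": 26}
    - {"tx": -2,"ty": 1,"tz": 6,"ax": 0,"ay": 0,"az": 0.005,"claw": 26}
    - {"tx": -2,"ty": 1,"tz": 9,"ax": 0,"ay": 0,"az": 0.005,"claw": 26}
    - {"tx": -2,"ty": 1,"tz": 11,"ax": 0,"ay": 0,"az": 0.005,"claw": 26}
    - {"tx": -2,"ty": 1,"tz": 11.7,"ax": 0,"ay": 0,"az": 0.005,"claw": 26}
    - {"tx": -2,"ty": 1,"tz": 12,"ax": 0,"ay": 0,"az": 0.005,"claw": 26}
    - {"tx": -2,"ty": 1,"tz": 12,"ax": 0,"ay": 0,"az": 0.005,"claw": 26}
    - {"tx": -2,"ty": 1,"tz": 12,"ax": 0,"ay": 0,"az": 0.005,"claw": 26}

```text
time_s: 26.62
tcp_pos: [0.6451, -0.2764, 0.0123]
ee_rot: [[0.997, 0.079, 0.0], [0.079, -0.997, -0.0], [0.0, 0.0, -1.0]]
wrist_force: [-1.8, 1.2, 5.5]
gripper_width: 0.388
gripper_force: 29.9
```

Call:
servo_tool:
  deltas:
    - {"tx": 0,"ty": 0,"tz": 0,"ax": 0,"ay": 0,"az": 0,"claw": 36}
    - {"tx": 0,"ty": 0,"tz": 0,"ax": 0,"ay": 0,"az": 0,"claw": 44}
    - {"tx": 0,"ty": 0,"tz": 0,"ax": 0,"ay": 0,"az": 0,"claw": 52}
    - {"tx": 0,"ty": 0,"tz": 0,"ax": 0,"ay": 0,"az": 0,"claw": 56}
    - {"tx": 0,"ty": 0,"tz": 0,"ax": 0,"ay": 0,"az": 0,"claw": 56}
    - {"tx": 0,"ty": 0,"tz": -20,"ax": 0,"ay": 0,"az": 0,"claw": 56}
    - {"tx": 0,"ty": 0,"tz": -60,"ax": 0,"ay": 0,"az": 0,"claw": 56}
    - {"tx": 0,"ty": 0,"tz": -100,"ax": 0,"ay": 0,"az": 0,"claw": 56}
    - {"tx": 0,"ty": 0,"tz": -140,"ax": 0,"ay": 0,"az": 0,"claw": 56}
    - {"tx": 0,"ty": 0,"tz": -140,"ax": 0,"ay": 0,"az": 0,"claw": 56}

```text
time_s: 27.45
tcp_pos: [0.6502, -0.2784, 0.1625]
ee_rot: [[0.997, 0.081, 0.018], [0.081, -0.997, -0.007], [0.017, 0.008, -1.0]]
wrist_force: [0.9, -0.5, 2.8]
gripper_width: 0.643
gripper_force: 0.0
```

Call:
servo_tool:
  deltas:
    - {"tx": -250,"ty": 150,"tz": -50,"ax": 0,"ay": 0,"az": 0,"claw": 56}
    - {"tx": -250,"ty": 150,"tz": -50,"ax": 0,"ay": 0,"az": 0,"claw": 56}
    - {"tx": -250,"ty": 150,"tz": -50,"ax": 0,"ay": 0,"az": 0,"claw": 56}
    - {"tx": -250,"ty": 150,"tz": -50,"ax": 0,"ay": 0,"az": 0,"claw": 56}
    - {"tx": -250,"ty": 150,"tz": -50,"ax": 0,"ay": 0,"az": 0,"claw": 56}
    - {"tx": -250,"ty": 150,"tz": -50,"ax": 0,"ay": 0,"az": 0,"claw": 56}
    - {"tx": -250,"ty": 150,"tz": -50,"ax": 0,"ay": 0,"az": 0,"claw": 56}
    - {"tx": -250,"ty": 150,"tz": -50,"ax": 0,"ay": 0,"az": 0,"claw": 56}
    - {"tx": -250,"ty": 150,"tz": -50,"ax": 0,"ay": 0,"az": 0,"claw": 56}
    - {"tx": -250,"ty": 150,"tz": -50,"ax": 0,"ay": 0,"az": 0,"claw": 56}

```text
time_s: 28.28
tcp_pos: [0.4077, -0.4457, 0.2014]
ee_rot: [[0.997, 0.078, 0.0], [0.078, -0.997, 0.0], [0.0, -0.0, -1.0]]
wrist_force: [0.9, 0.7, -0.1]
gripper_width: 0.642
gripper_force: 0.0
```

```bash
python3 chk.py bun,437,-276,5 danish,435,-87,5 loaf,630,277,5 eclair,645,-276,5; python3 - <<'E'
from h import *
a=capture("top")[70:270,100:460];b=capture("side")[110:310,90:370]
cv2.imwrite("pics/f.png",np.vstack([cv2.resize(a,(540,300)),cv2.resize(b,(420,300))[:, :].copy() if 0 else cv2.copyMakeBorder(cv2.resize(b,(420,300)),0,0,0,120,0)]))
E
```

```text
bun top [ 437.7 -277.4] -2.1 0.093
bun side [ 436.2 -276.1] 8.1 0.124
danish top [436.7 -86.2] -0.2 0.083
danish side [436.4 -87.3] 2.9 0.161
loaf top [633.4 278.9] 166.8 0.105
loaf side [631.8 278.3] 164.5 0.115
eclair top [ 647.  -276.8] 4.8 0.094
eclair side [ 644.9 -275.2] -1.0 0.2
```

View pics/f.png

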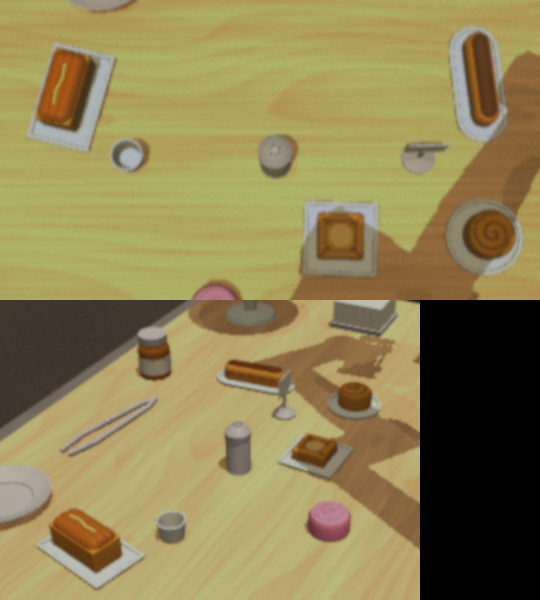

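All four pastries sit upright and centred on their dishes, within about 3 mm by the fits. The shaker, card stand and ramekin stand where they were. I'm handing the job in.

```bash
python3 -c "
from station import *
print(finish_job())"
```

```text
the job is handed in; nothing more can be done
None
```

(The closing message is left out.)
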